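# Find the unsnapped ink-pot lid and shut the ink drawer

### The job

The drawer of the small ink chest will not go in, because one of the four stopper lids on its ink pots has not snapped down and rocks. Find it by pressing on the lids, press that lid down until it has snapped fully home, and then push the drawer fully shut. Only press and push: do not pick up or pull off any lid, and leave the other things where they are.

Things in the scene. Friction and masses are not known exactly. Their poses are not given: they have to be found in the camera images.
- chest: Low dark wooden chest with one drawer, fixed to the table, 280 mm wide (its y), 155 mm deep (its x), 72 mm high. Origin: centre of its underside, on the table. Its drawer faces its own -x, roughly towards the robot. The underside of its top board is 59.6 mm above the table; the front edge of that board lies at x = -0.0815 of the chest. The eraser and the stick of wax lie loose on its top.
- drawer (a joint): How far the drawer has been pushed in along the chest's +x, m: 0 = as found, standing 100 mm out; 0.100 = fully shut, its front flush with the chest. It slides with about 1.5 N of friction and stays where it is left. A lid not snapped home strikes the chest's top board and jams the drawer at 0.03 to 0.045; forcing it levers the lid out. Seated lids pass under with 1.6 mm to spare.
- drawer_front (a point): Centre of the drawer's outer front face, 34 mm above the table; moves with the drawer. The face is 258 mm wide, from 11.5 to 57.5 mm above the table, plain except two brass knobs 88 mm either side of this point that stick out 18 mm.
- pot_1 (a point): Centre of the rim of the leftmost (+y of the chest) of four white ceramic ink pots in a row across the drawer, 58 mm apart, 46 mm behind its front face; the rim is 52 mm above the table, 43 mm across. Each pot is closed by an identical flat round black stopper lid, a loose part of 40 g: a 40 mm disc 6 mm thick with a plug below it in the pot. The lids' poses are not given.
- pot_2 (a point): Centre of the rim of the second pot from the left; same sizes. A lid that is snapped home lies flat on its rim, top 58 mm above the table, and does not move when pressed. Three lids are home at the start; the fourth, any of them, is not. (In the rules lid_1_c0 to lid_4_c0 are the lids' discs, in no fixed order.)
- pot_3 (a point): Centre of the rim of the third pot from the left; same sizes. The unsnapped lid stands about level until touched, its top about 62 mm above the table. Pressed lightly near its edge on the chest's -x or +x side it rocks by about 11 degrees: the pressed edge sinks 4 mm to the rim and the far edge rises as much; it may stay leaning so.
- pot_4 (a point): Centre of the rim of the rightmost pot; same sizes. 8 to 12 N straight down near its centre snaps the unsnapped lid 4 mm down onto the rim, where it stays; pressed 10 mm or more off centre it mostly just rocks. Pressing a lid that is already home, up to 25 N, does no harm.
- eraser: Eraser in a paper sleeve, 23 x 58 x 13 mm, lying loose on the chest's top. Leave it alone. Origin: centre of its underside.
- wax_stick: Stick of sealing wax, 11 x 85 x 11 mm, lying loose on the chest's top. Leave it alone. Origin: centre of its underside.
- rinse_jar: Open glass rinse jar, 65 mm across, 81 mm high, standing on the table right of the chest. Leave it alone. Origin: centre of its underside.

How it is judged:
By the outcome, as a careful person would: the job done as asked, in the order asked, and still so for the second after the job is handed in, with the robot touching nothing.
It also fails if it takes over 51 s, if anything falls off the work surface, if the arm or the gripper's body presses on something with over 40 N, if the wrist force passes 120 N, or if a joint passes its speed limit or range.

### The arm

A 6-joint arm with a two-finger parallel gripper is mounted at the origin on a cart in front of the work surface, level with it; the furniture and walls round the work are solid. World frame = base frame: x ahead of the robot, y to its left, z up, the work surface at z = 0. Lengths are in m, angles in degrees, forces in N, time in s.
With the tool pointing down it reaches from about 0.4 to 0.825 m from the base axis. Payload 7 kg.
Tool frame: the origin (TCP) lies on the centre line of the jaws, within the pads' length; the fingertips stand 19 mm ahead of it and the grasp point (between the pads) is the TCP; z points along the fingers, y is the line along which they close (so a half turn about z gives the same grasp; the last joint's range is limited). The gripper opens to 88 mm and grips with 3 to 60 N. Pads are 19 mm wide; open, the fingers measure 130 mm over their backs; the gripper's body (78 mm by 193 mm) begins 47 mm behind the grasp point.
Start: joints at [-54.884, 20.546, 0.682, 0, -70.136, -16.507], TCP at [0.215, -0.64, 0.246] pointing down, gripper open.
Joint ranges: [-176.03, 176.03], [-82.01, 121.73], [-58.28, 71.71], [-173.87, 95.51], [-174.79, -0.11], [-173.66, 173.66]. Speed limits (degrees/s): [136.94, 136.94, 172.46, 180, 180, 180].

### API

Orientations are given as [roll, pitch, yaw] about the fixed x, y, z axes, in that order (R = Rz(yaw) Ry(pitch) Rx(roll)).
In Python, from plant import get_state, capture, close_job gives the robot as it stands.
- The arm moves only by the tool apply_moves, never from a script. Its argument "targets" is a list of rows, each a list of 7 numbers: the opening, from 0 (shut) to 1 (fully open), then the shift along the tool's x, y, z normalised to -1 to 1, where 1 is 1000 mm, then the turn, a rotation vector about the tool's x, y, z normalised to -1 to 1, where 1 is 90 degrees. In form: [[claw, tx, ty, tz, ax, ay, az], ...]. A call has 1 to 20 rows; each row shifts and turns the commanded pose from where the row before left it, along the tool's axes as they then stand; what a row does not reach is not made up. A row lasts 1/12 s, in which the tool goes at most 41.7 mm and 7.16 degrees, less where a joint would pass 70% of its speed; a pose out of reach is approached as far as the arm can. A call with a number of a shift or a turn outside -1 to 1 is refused whole. A call with a gripper value outside its range is refused whole. The fingers move at their own pace and stop on an object; "newtons" is the grip in N (left out, the last holds). Time passes only in rows, so rows that do not move let the fingers close. It gives the time, the measured TCP pose, the force, the opening and the grip force at its end, in the units of the state.
- get_state(): the state, without advancing time (a new reading comes with each control period).
- capture(name): name is "scene" or "top" or "wrist"; returns a dict with "frame" (480x640x3 uint8, red, green, blue), "range_z" (480x640 float32, m along the optical axis (not along the pixel's ray), 0 where there is no reading), "camera_matrix" (3x3 intrinsics, pixels), "T" (4x4, takes a point from camera to world coordinates). Camera axes: x right, y down, z forward; pixel columns grow to the right and rows downward; lengths in m; the calibration is good to about 2 mm. A picture is of the moment at which its call begins.
- close_job(): hands the job in; it is judged then, once.
The state is a dict: "time_s": time; "joints": joint angles; "qd": joint speeds; "joint_torque": joint torques, N m; "tcp_pos": TCP position; "eef_rot": TCP orientation; "contact_force": force on the tool from outside, world axes, zero at the start; "moment": the same for the moment, N m; "gripper_width": finger opening in m; "gripper_force": force on a finger pad.
Only numpy, scipy, OpenCV 4.12 (cv2) and the standard library are available. Lean on these libraries where they do the work, as an engineer would, in place of code of your own. Each camera call takes 0.05 s, during which the arm holds its last target. There are 200 camera calls.

## Working session

There is one attempt and no reset: what is moved stays moved. The work goes in short steps, Python scripts to look and compute and a tool call to move; the robot and the scene stay as the last step left them, time stands still between calls to the robot, and variables do not carry over. Pictures are saved under pics/ and viewed, at most 10 in all, crops included, and the job is handed in when it is done.

Besides the shell and the picture viewer there is one more tool, called by a JSON object that holds its "api" and its "payload", one argument or row to a line. apply_moves: Moves the arm, as the interface text tells. Scaled input: -1 to 1 covers 1000 mm each way for a shift and 90 degrees each way for a turn. Its arguments: {"type":"object","properties":{"targets":{"type":"array","items":{"type":"array","items":{"type":"number"}}},"newtons":{"type":"number"}},"required":["targets"]}

```bash
mkdir -p pics; ls
python3 - <<'E'
from plant import *
import cv2,numpy as np
for n in("scene","top"):
    c=capture(n);np.savez(f"{n}0.npz",**c);cv2.imwrite(f"pics/{n}0.png",c["frame"][...,::-1])
s=get_state();print(s)
E
```

```text
pics
{'time_s': 0.1, 'joints': array([-5.48826981e+01,  2.05856738e+01,  6.39138655e-01, -1.72409167e-02,
       -7.01391642e+01, -1.65077744e+01]), 'qd': array([ 0.03997237, -0.15659616,  0.11226121,  0.20481005, -0.11637654,
       -0.01320237]), 'joint_torque': array([-1.95888832e-03, -5.84162879e+01,  2.93755549e+01,  7.01564580e+00,
        1.01969161e-02, -5.10868335e-05]), 'tcp_pos': array([ 0.2152453 , -0.63930885,  0.24473753]), 'eef_rot': array([ 1.79913227e+02, -8.81268360e-03, -1.61396335e+02]), 'contact_force': array([-0.21106502, -0.91509712,  1.55929076]), 'moment': array([ 0.02906004, -0.05244108,  0.01495222]), 'gripper_force': 0.0, 'gripper_width': 0.08769069235183202}
```

View pics/scene0.png

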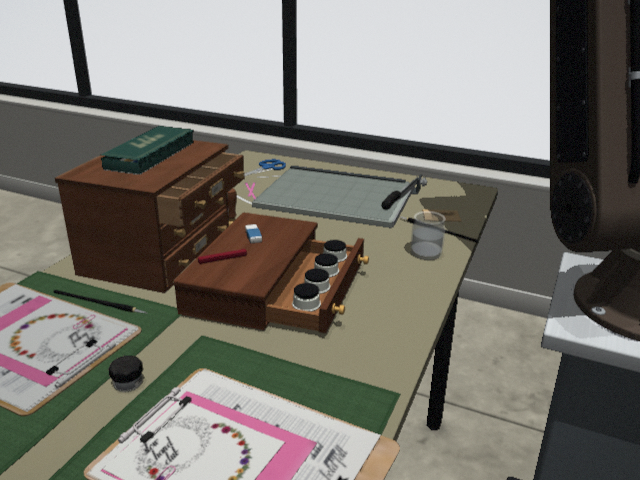

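View pics/top0.png

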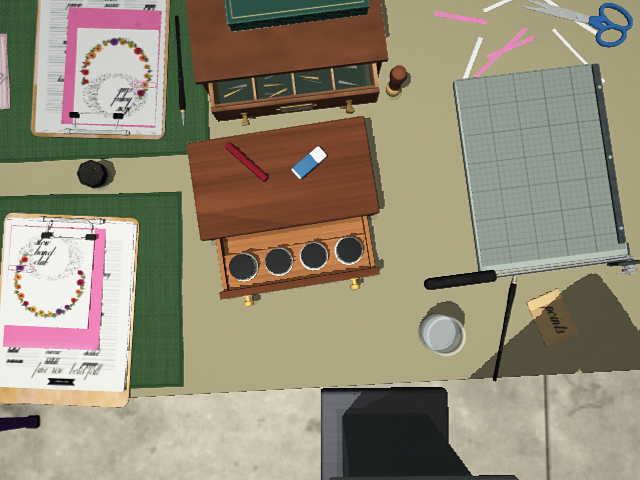

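The top view shows four lids at about (243,266), (279,261), (314,255) and (349,250), and knobs at (248,300) and (355,284). The chest is yawed slightly, and the jar is at (442,334). Next I'll measure these points.

```bash
cat > h.py <<'E'
import numpy as np,cv2
def cloud(c):
    K,T,z=c["camera_matrix"],c["T"],c["range_z"]
    v,u=np.indices(z.shape); p=np.stack([(u-K[0,2])/K[0,0]*z,(v-K[1,2])/K[1,1]*z,z],-1)
    return p@T[:3,:3].T+T[:3,3]
E
python3 - <<'E'
from h import *
np.set_printoptions(precision=4,suppress=True)
c=np.load("top0.npz");P=cloud(c);f=c["frame"]
v,u=np.indices(f.shape[:2])
C=[]
for a,b in((243,266),(279,261),(314,255),(349,250)):
    m=(np.hypot(u-a,v-b)<17)&(f.max(-1)<60)&(P[...,2]>.03)
    q=P[m];C.append(q.mean(0));A=np.c_[q[:,:2]-q[:,:2].mean(0),np.ones(len(q))]
    print(m.sum(),(q.min(0)+q.max(0))/2,q.mean(0),np.median(q[:,2]),np.linalg.lstsq(A,q[:,2],rcond=None)[0])
C=np.array(C);d=C[0]-C[3];print("pitch",np.linalg.norm(d)/3,"yaw",np.degrees(np.arctan2(-d[0],d[1])))
for n,a,b in(("topFL",203,236),("topFR",378,211),("topBL",190,147),("topBR",362,119),("knobL",248,300),("knobR",355,284),("jar",442,334),("table",400,200),("topmid",280,190)):
    print(n,np.median(P[b-1:b+2,a-1:a+2].reshape(-1,3),0))
i=f[110:310,180:390,::-1];cv2.imwrite("pics/crop.png",cv2.resize(i,None,fx=3.6,fy=3,interpolation=3)[:600,:800])
E
```

```text
486 [0.5102 0.2401 0.5055] [0.5095 0.2953 0.0641] 0.0604427268023251 [-0.356  -2.8975  0.0641]
472 [0.5156 0.2106 0.514 ] [0.5179 0.2381 0.0609] 0.0570029115518787 [-0.7627 -2.3508  0.0609]
462 [0.5202 0.1818 0.5144] [0.5263 0.1814 0.0608] 0.05689248307656086 [-1.2982 -0.636   0.0608]
458 [0.524  0.1345 0.514 ] [0.5349 0.1243 0.0588] 0.056928336275559877 [-0.8047  0.8007  0.0588]
pitch 0.057645134691878326 yaw 8.426231078775128
topFL [0.5578 0.3551 0.0709]
topFR [0.5948 0.0779 0.0696]
topBL [0.6997 0.3756 0.0719]
topBR [0.7431 0.1012 0.0691]
knobL [0.4549 0.2887 0.0368]
knobR [0.4792 0.1141 0.038 ]
jar [ 0.3974 -0.0247  0.0434]
table [ 0.6213  0.0332 -0.0015]
topmid [0.6298 0.2329 0.071 ]
```

{"api": "apply_moves", "payload": {
  "targets": [
    [0,0,0,0,0,0,0.0564],
    [0,0,0,0,0,0,0.0564],
    [0,-0.0357,0.02,0,0,0,0],
    [0,-0.0357,0.02,0,0,0,0],
    [0,-0.0357,0.02,0,0,0,0],
    [0,-0.0357,0.02,0,0,0,0],
    [0,-0.0357,0.02,0,0,0,0],
    [0,-0.0357,0.02,0,0,0,0],
    [0,-0.0357,0.02,0,0,0,0],
    [0,-0.0357,0.02,0,0,0,0],
    [0,-0.0357,0.02,0,0,0,0],
    [0,-0.0357,0.02,0,0,0,0],
    [0,-0.0357,0.02,0,0,0,0],
    [0,-0.0357,0.02,0,0,0,0]
  ]
}}

```text
time_s: 1.27
tcp_pos: [0.605, -0.3376, 0.2453]
eef_rot: [180.0, -0.0, -171.5]
contact_force: [1.1, -0.3, -0.4]
gripper_width: 0.0023
gripper_force: 0.0
```

{"api": "apply_moves", "payload": {
  "targets": [
    [0,0,0.04,0,0,0,0],
    [0,0,0.04,0,0,0,0],
    [0,0,0.04,0,0,0,0],
    [0,0,0.04,0,0,0,0],
    [0,0,0.04,0,0,0,0],
    [0,0,0.04,0,0,0,0],
    [0,0,0.04,0,0,0,0],
    [0,0,0.04,0,0,0,0],
    [0,0,0.04,0,0,0,0],
    [0,0,0.04,0,0,0,0],
    [0,0,0.04,0,0,0,0],
    [0,0,0.04,0,0,0,0],
    [0,0,0.04,0,0,0,0],
    [0,0,0.04,0,0,0,0],
    [0,0,0.04,0,0,0,0],
    [0,0,0.04,0,0,0,0],
    [0,0,0,0,0,0,0],
    [0,0,0,0,0,0,0]
  ]
}}

```text
time_s: 2.77
tcp_pos: [0.5089, 0.2956, 0.2447]
eef_rot: [-180.0, -0.1, -171.4]
contact_force: [-0.5, 0.3, 0.0]
gripper_width: 0.0003
gripper_force: 0.0
```

Run:
```python
from h import *
from plant import *
np.set_printoptions(precision=4,suppress=True)
c=capture("wrist");np.savez("wrist0.npz",**c);cv2.imwrite("pics/wrist0.png",c["frame"][...,::-1])
s=get_state();print(s["time_s"],s["tcp_pos"],s["eef_rot"],s["contact_force"],s["gripper_width"])
t=np.load("top0.npz");P=cloud(t);f=t["frame"];v,u=np.indices(f.shape[:2]);K,T=t["camera_matrix"],t["T"]
C=[]
for (a,b),h in zip(((243,266),(279,261),(314,255),(349,250)),(.062,.058,.058,.058)):
    m=((np.hypot(u-a,v-b)<17)&(f.max(-1)<70)).astype("uint8")
    k=cv2.findContours(m,0,1)[0];k=cv2.convexHull(max(k,key=cv2.contourArea));e=cv2.fitEllipse(k)
    r=T[:3,:3]@np.linalg.solve(K,[*e[0],1]);p=T[:3,3]+r*(h-T[2,3])/r[2];C.append(p);print(e,p)
ex=np.array([.989,.147,0]);ey=np.array([-.147,.989,0])
for p in C: print("delta chest",(p-s["tcp_pos"])@ex,(p-s["tcp_pos"])@ey)
```

```text
2.8167 [0.5091 0.2943 0.2449] [-179.9519   -0.0655 -171.4412] [ 0.058  -0.4976 -0.6855] 0.0003016255673627534
((241.990234375, 266.3688659667969), (24.667097091674805, 26.21242332458496), 91.09504699707031) [0.5093 0.2948 0.062 ]
((277.7202453613281, 260.75531005859375), (24.447765350341797, 24.959980010986328), 107.72229766845703) [0.5178 0.2382 0.058 ]
((313.2822265625, 255.10507202148438), (24.28250503540039, 24.784902572631836), 117.4607925415039) [0.5263 0.1813 0.058 ]
((348.9062805175781, 249.43585205078125), (24.299108505249023, 24.41529083251953), 25.64571762084961) [0.5348 0.1243 0.058 ]
delta chest 0.0002916354524209798 0.0004254640527235976
delta chest 0.0003476535188356578 -0.05671093249891439
delta chest 0.0003553027925860009 -0.11423134220255003
delta chest 0.00037739748552731434 -0.17194095196328532
```

View pics/wrist0.png

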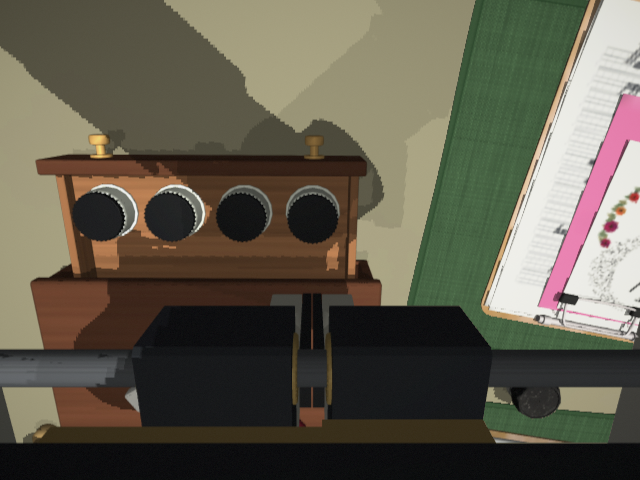

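The wrist view shows lid 1 at (312,215), lid 2 at (243,215), lid 3 at (173,213) and lid 4 at (103,215), all looking about flat. Depth puts lid 1 about 3.5 mm higher, so I'll press it first, on centre.

{"api": "apply_moves", "payload": {
  "targets": [
    [0,0,0,0.038,0,0,0],
    [0,0,0,0.038,0,0,0],
    [0,0,0,0.038,0,0,0],
    [0,0,0,0.038,0,0,0],
    [0,0,0,0.004,0,0,0],
    [0,0,0,0,0,0,0],
    [0,0,0,0,0,0,0]
  ]
}}

```text
time_s: 3.4
tcp_pos: [0.5108, 0.2936, 0.0912]
eef_rot: [180.0, 0.1, -171.6]
contact_force: [0.1, 0.4, 1.5]
gripper_width: 0.0002
gripper_force: 0.0
```

{"api": "apply_moves", "payload": {
  "targets": [
    [0,0,0,0.004,0,0,0],
    [0,0,0,0.002,0,0,0],
    [0,0,0,0,0,0,0],
    [0,0,0,0,0,0,0]
  ]
}}

```text
time_s: 3.73
tcp_pos: [0.51, 0.2941, 0.0846]
eef_rot: [179.9, 0.1, -171.5]
contact_force: [-1.0, 0.7, 0.3]
gripper_width: 0.0003
gripper_force: 0.0
```

{"api": "apply_moves", "payload": {
  "targets": [
    [0,0,0,0.002,0,0,0],
    [0,0,0,0.001,0,0,0],
    [0,0,0,0,0,0,0],
    [0,0,0,0,0,0,0]
  ]
}}

```text
time_s: 4.07
tcp_pos: [0.5098, 0.2939, 0.0807]
eef_rot: [180.0, 0.0, -171.5]
contact_force: [0.5, -0.3, 1.6]
gripper_width: 0.0004
gripper_force: 0.5
```

{"api": "apply_moves", "payload": {
  "targets": [
    [0,0,0,0.001,0,0,0],
    [0,0,0,0,0,0,0],
    [0,0,0,0,0,0,0]
  ]
}}

```text
time_s: 4.32
tcp_pos: [0.5099, 0.2939, 0.0798]
eef_rot: [180.0, 0.0, -171.5]
contact_force: [1.3, -0.5, 2.2]
gripper_width: 0.0004
gripper_force: 1.4
```

{"api": "apply_moves", "payload": {
  "targets": [
    [0,0,0,0.001,0,0,0],
    [0,0,0,0,0,0,0],
    [0,0,0,0,0,0,0]
  ]
}}

```text
time_s: 4.57
tcp_pos: [0.5093, 0.2935, 0.0781]
eef_rot: [-180.0, -0.1, -171.6]
contact_force: [-0.1, 0.0, -0.4]
gripper_width: 0.0006
gripper_force: 0.0
```

{"api": "apply_moves", "payload": {
  "targets": [
    [0,0,0,0.001,0,0,0],
    [0,0,0,0,0,0,0],
    [0,0,0,0,0,0,0]
  ]
}}

```text
time_s: 4.82
tcp_pos: [0.5096, 0.2936, 0.0774]
eef_rot: [-180.0, -0.0, -171.5]
contact_force: [-0.4, -0.8, 1.1]
gripper_width: 0.0005
gripper_force: 0.3
```

{"api": "apply_moves", "payload": {
  "targets": [
    [0,0,0,0.001,0,0,0],
    [0,0,0,0,0,0,0],
    [0,0,0,0,0,0,0]
  ]
}}

```text
time_s: 5.07
tcp_pos: [0.5102, 0.2937, 0.0773]
eef_rot: [-180.0, 0.1, -171.5]
contact_force: [-0.1, -1.9, 6.7]
gripper_width: 0.0
gripper_force: 3.3
```

{"api": "apply_moves", "payload": {
  "targets": [
    [0,0,0,0.001,0,0,0],
    [0,0,0,0,0,0,0],
    [0,0,0,0,0,0,0]
  ]
}}

```text
time_s: 5.32
tcp_pos: [0.5108, 0.2939, 0.0772]
eef_rot: [180.0, 0.1, -171.5]
contact_force: [0.7, -3.5, 13.6]
gripper_width: 0.0002
gripper_force: 6.2
```

{"api": "apply_moves", "payload": {
  "targets": [
    [0,0,0,0.001,0,0,0],
    [0,0,0,0,0,0,0],
    [0,0,0,0,0,0,0]
  ]
}}

```text
time_s: 5.57
tcp_pos: [0.5115, 0.294, 0.0772]
eef_rot: [180.0, 0.2, -171.5]
contact_force: [0.4, -4.9, 18.2]
gripper_width: 0.0006
gripper_force: 9.0
```

Run:
```python
from h import *
from plant import *
np.set_printoptions(precision=4,suppress=True)
c=capture("scene");f=c["frame"][215:335,240:400,::-1];cv2.imwrite("pics/s1.png",cv2.resize(f,None,fx=4.8,fy=4.8,interpolation=2))
w=np.load("wrist0.npz");P=cloud(w)
for a,b in((312,215),(243,217),(173,215),(103,215)):
    q=P[b-12:b+13,a-12:a+13].reshape(-1,3);q=q[abs(q[:,2]-.06)<.02];A=np.c_[q[:,:2]-q[:,:2].mean(0),np.ones(len(q))]
    print(np.median(q,0),np.linalg.lstsq(A,q[:,2],rcond=None)[0])
```

```text
[0.5061 0.2952 0.0611] [ 0.0063 -0.0052  0.0611]
[0.5171 0.2406 0.0575] [-0.0096 -0.0016  0.0575]
[0.5238 0.1847 0.0575] [-0.0051  0.0074  0.0575]
[0.5324 0.1288 0.0575] [-0.008   0.0105  0.0575]
```

View pics/s1.png

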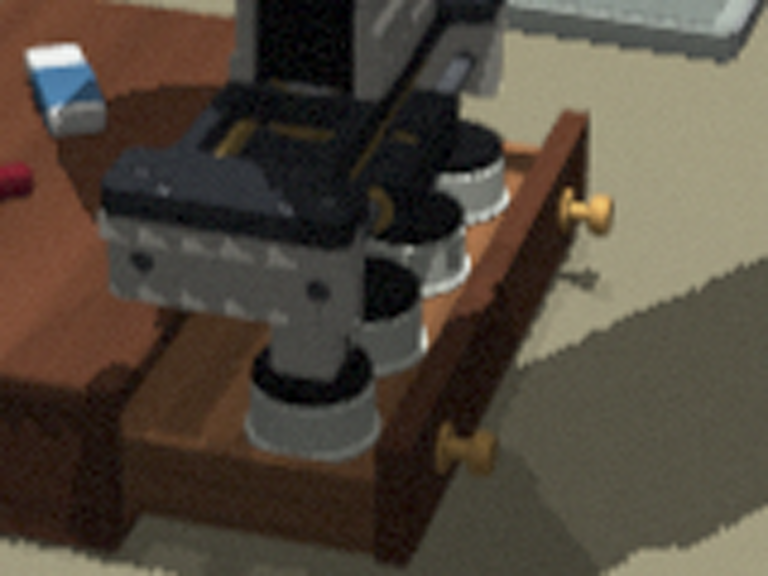

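The fingertips are on lid 1 at (320,380), stopped dead at 58 mm under 18 N. Wrist depth before the press read 61.1 mm for lid 1 and 57.5 mm for the others, so lid 1 looks to have snapped down. I'll lift and verify.

{"api": "apply_moves", "payload": {
  "targets": [
    [0,0,0,-0.006,0,0,0],
    [0,0,0,-0.03,0,0,0],
    [0,0,0,-0.04,0,0,0],
    [0,0,0,-0.04,0,0,0],
    [0,0,0,-0.04,0,0,0],
    [0,0,0,-0.015,0,0,0],
    [0,0,0,0,0,0,0],
    [0,0,0,0,0,0,0]
  ]
}}

```text
time_s: 6.28
tcp_pos: [0.5097, 0.2941, 0.2466]
eef_rot: [179.9, 0.1, -171.5]
contact_force: [1.1, -0.1, -0.6]
gripper_width: 0.0002
gripper_force: 0.0
```

Run:
```python
from h import *
from plant import *
np.set_printoptions(precision=4,suppress=True)
w=capture("wrist");P=cloud(w);cv2.imwrite("pics/w1.png",w["frame"][...,::-1]);print(get_state()["tcp_pos"])
for a,b in((312,215),(243,217),(173,215),(103,215)):
    q=P[b-12:b+13,a-12:a+13].reshape(-1,3);q=q[abs(q[:,2]-.06)<.02];A=np.c_[q[:,:2]-q[:,:2].mean(0),np.ones(len(q))]
    print(np.median(q,0),np.linalg.lstsq(A,q[:,2],rcond=None)[0])
```

```text
[0.5092 0.2936 0.2452]
[0.5085 0.2945 0.0575] [-0.0001 -0.0032  0.0575]
[0.5187 0.2393 0.0575] [0.0013 0.0029 0.0575]
[0.5251 0.1832 0.0575] [-0.0108  0.0054  0.0575]
[0.5334 0.1272 0.0575] [-0.0112  0.0043  0.0575]
```

View pics/w1.png

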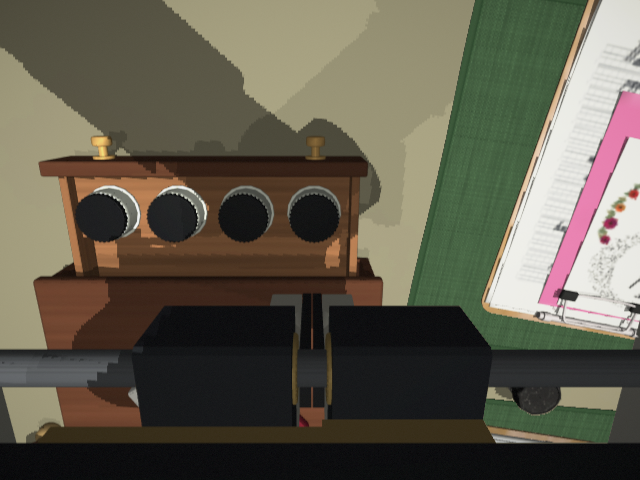

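All four lids now read 57.5 mm and flat: lid 1 at (313,215), lids 2–4 at (245,217), (173,215) and (103,215). Next I'll go in front of the drawer.

{"api": "apply_moves", "payload": {
  "targets": [
    [0,0.0267,-0.0285,0,0,0,0],
    [0,0.0267,-0.0285,0,0,0,0],
    [0,0.0267,-0.0285,0,0,0,0],
    [0,0,0,0.039,0,0,0],
    [0,0,0,0.039,0,0,0],
    [0,0,0,0.039,0,0,0],
    [0,0,0,0.039,0,0,0],
    [0,0,0,0.039,0,0,0],
    [0,0,0,0,0,0,0],
    [0,0,0,0,0,0,0]
  ]
}}

```text
time_s: 7.17
tcp_pos: [0.4414, 0.1956, 0.0485]
eef_rot: [-179.7, -0.3, -171.5]
contact_force: [-0.1, -0.2, 0.7]
gripper_width: 0.0001
gripper_force: 0.0
```

{"api": "apply_moves", "payload": {
  "targets": [
    [0,-0.01,0,0,0,0,0],
    [0,-0.008,0,0,0,0,0],
    [0,-0.004,0,0,0,0,0],
    [0,-0.004,0,0,0,0,0],
    [0,-0.004,0,0,0,0,0],
    [0,-0.004,0,0,0,0,0],
    [0,0,0,0,0,0,0]
  ]
}}

```text
time_s: 7.75
tcp_pos: [0.4777, 0.2027, 0.051]
eef_rot: [180.0, 0.1, -171.6]
contact_force: [0.3, 0.2, 0.6]
gripper_width: 0.0001
gripper_force: 0.0
```

{"api": "apply_moves", "payload": {
  "targets": [
    [0,-0.004,0,0,0,0,0],
    [0,-0.004,0,0,0,0,0],
    [0,-0.004,0,0,0,0,0],
    [0,-0.004,0,0,0,0,0],
    [0,-0.004,0,0,0,0,0]
  ]
}}

```text
time_s: 8.17
tcp_pos: [0.4967, 0.2052, 0.0504]
eef_rot: [-180.0, -0.0, -171.5]
contact_force: [-2.2, -0.8, 1.0]
gripper_width: 0.0004
gripper_force: 0.9
```

{"api": "apply_moves", "payload": {
  "targets": [
    [0,-0.004,0,0,0,0,0],
    [0,-0.004,0,0,0,0,0],
    [0,-0.004,0,0,0,0,0],
    [0,-0.004,0,0,0,0,0],
    [0,-0.004,0,0,0,0,0]
  ]
}}

```text
time_s: 8.58
tcp_pos: [0.5165, 0.2082, 0.0504]
eef_rot: [-180.0, -0.0, -171.5]
contact_force: [-1.5, -1.9, 1.0]
gripper_width: 0.0
gripper_force: 0.9
```

{"api": "apply_moves", "payload": {
  "targets": [
    [0,-0.004,0,0,0,0,0],
    [0,-0.004,0,0,0,0,0],
    [0,-0.004,0,0,0,0,0],
    [0,-0.004,0,0,0,0,0],
    [0,-0.004,0,0,0,0,0]
  ]
}}

```text
time_s: 9.0
tcp_pos: [0.5363, 0.2112, 0.0505]
eef_rot: [-180.0, -0.0, -171.5]
contact_force: [-1.6, -0.8, -0.3]
gripper_width: 0.0004
gripper_force: 0.9
```

Run:
```python
from h import *
from plant import *
c=capture("scene");f=c["frame"][195:335,160:400,::-1];cv2.imwrite("pics/s2.png",cv2.resize(f,None,fx=3.3,fy=3.3,interpolation=2))
```

```text
(no output)
```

View pics/s2.png

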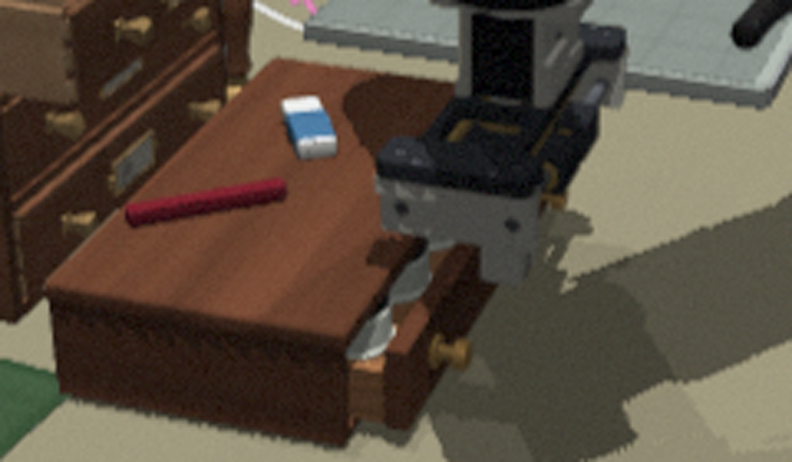

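The pots, with (375,330) the nearest, are sliding under the top board with only about 2 N of resistance. The eraser at (310,125) and the wax at (205,200) haven't moved. I'll keep pushing.

{"api": "apply_moves", "payload": {
  "targets": [
    [0,-0.004,0,0,0,0,0],
    [0,-0.004,0,0,0,0,0],
    [0,-0.004,0,0,0,0,0],
    [0,-0.004,0,0,0,0,0],
    [0,-0.004,0,0,0,0,0],
    [0,-0.004,0,0,0,0,0]
  ]
}}

```text
time_s: 9.55
tcp_pos: [0.5603, 0.215, 0.0506]
eef_rot: [180.0, 0.0, -171.5]
contact_force: [-2.6, 1.2, -0.3]
gripper_width: 0.0006
gripper_force: 0.9
```

{"api": "apply_moves", "payload": {
  "targets": [
    [0,-0.002,0,0,0,0,0],
    [0,-0.002,0,0,0,0,0],
    [0,0,0,0,0,0,0]
  ]
}}

```text
time_s: 9.8
tcp_pos: [0.5609, 0.2147, 0.0501]
eef_rot: [-179.9, -0.3, -171.6]
contact_force: [-14.7, 2.8, 7.4]
gripper_width: 0.0001
gripper_force: 7.5
```

{"api": "apply_moves", "payload": {
  "targets": [
    [0,-0.002,0,0,0,0,0],
    [0,-0.001,0,0,0,0,0],
    [0,0,0,0,0,0,0]
  ]
}}

```text
time_s: 10.05
tcp_pos: [0.5609, 0.2146, 0.0501]
eef_rot: [-179.9, -0.6, -171.6]
contact_force: [-29.0, 5.3, 18.0]
gripper_width: 0.0006
gripper_force: 14.1
```

{"api": "apply_moves", "payload": {
  "targets": [
    [0,0.008,0,0,0,0,0],
    [0,0.03,0,0,0,0,0],
    [0,0.03,0,0,0,0,0],
    [0,0,0,-0.04,0,0,0],
    [0,0,0,-0.04,0,0,0],
    [0,0,0,-0.04,0,0,0],
    [0,0.02,-0.035,0,0,0,0],
    [0,0,-0.04,0,0,0,0],
    [0,0,-0.04,0,0,0,0],
    [0,0,-0.04,0,0,0,0],
    [0,0,-0.04,0,0,0,0],
    [0,0,-0.04,0,0,0,0],
    [0,0,0,0,0,0,0],
    [0,0,0,0,0,0,0]
  ]
}}

```text
time_s: 11.22
tcp_pos: [0.5148, -0.0319, 0.1708]
eef_rot: [-180.0, 0.1, -171.8]
contact_force: [-0.2, 0.0, -0.2]
gripper_width: 0.0002
gripper_force: 0.0
```

Run:
```python
from h import *
from plant import *
np.set_printoptions(precision=4,suppress=True)
s=get_state();print(s["tcp_pos"],s["contact_force"])
c=capture("scene");t=capture("top")
a=cv2.resize(c["frame"][195:345,160:373,::-1],(800,563))
b=cv2.resize(t["frame"][110:310,180:390,::-1],(570,543))
cv2.imwrite("pics/e1.png",a);cv2.imwrite("pics/e2.png",b)
P=cloud(t);X=P@[.989,.147,0];Y=P@[-.147,.989,0];m=(abs(Y-.131)<.2)&(X>.5)&(X<.65)
for y in(.03,.08,.131,.18,.23):
    for lo,hi in((.064,.08),(.045,.062)):
        k=m&(abs(Y-y)<.012)&(P[...,2]>lo)&(P[...,2]<hi);print(y,lo,k.sum(),X[k].min() if k.any() else None,end=" | ")
    print()
```

```text
[ 0.5148 -0.0319  0.1708] [-0.2391  0.0466 -0.2199]
0.03 0.064 509 0.5966621133192469 | 0.03 0.045 5 0.596977815185749 | 
0.08 0.064 505 0.5968050408795202 | 0.08 0.045 5 0.597056421604643 | 
0.131 0.064 509 0.5966095127058739 | 0.131 0.045 5 0.5970475469827999 | 
0.18 0.064 508 0.5968085966900142 | 0.18 0.045 3 0.5981043454142665 | 
0.23 0.064 506 0.5971299714661358 | 0.23 0.045 3 0.5982294780761895 |
```

View pics/e1.png

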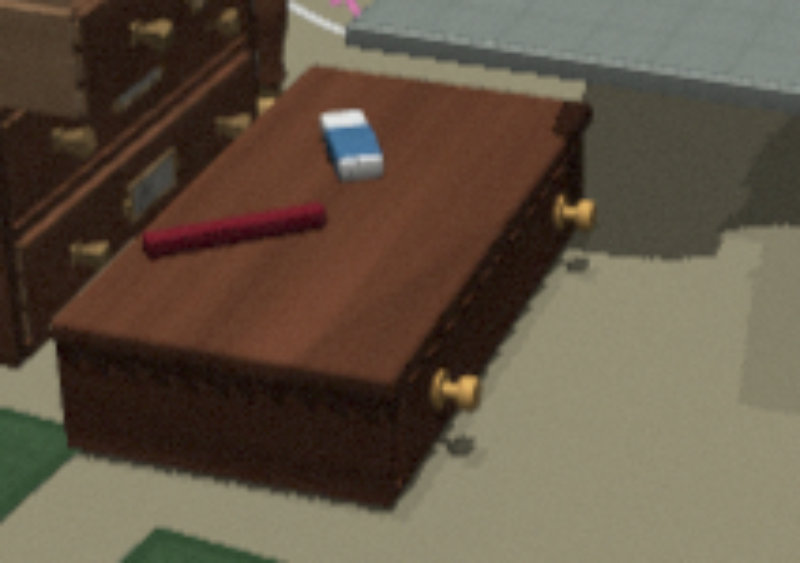

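View pics/e2.png

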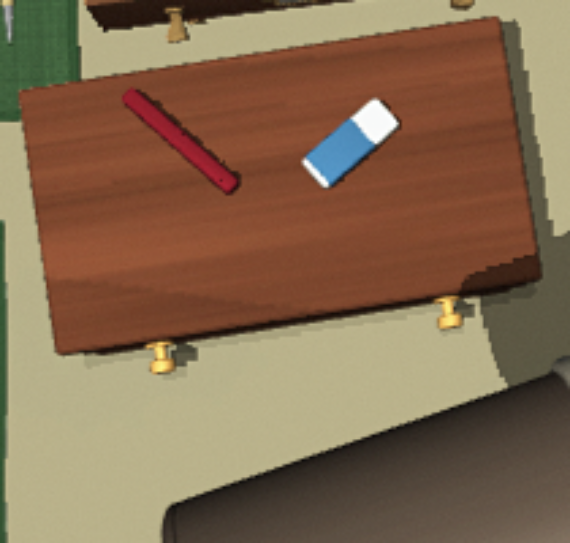

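The drawer front is flush along its full width under the board edge, knobs at (162,358) and (449,313), and the eraser and wax are where they were. It met a hard stop, so I'm handing in.

```bash
python3 -c "
from plant import *
print(close_job())"
```

```text
the job is handed in; nothing more can be done
None
```

The unsnapped lid was the leftmost one (pot 1): I pressed it home, checked by depth that all four lids lay flat at the same height, and pushed the drawer fully shut against its stop; I confirmed the other three lids by camera depth only and did not press them.

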